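# Top vial rack from the pile onto the shaker

### The arm

A 6-joint arm with a two-finger parallel gripper is mounted at the origin on the work surface. World frame = base frame: x ahead of the robot, y to its left, z up, the work surface at z = 0. Lengths are in m, angles in rad, forces in N, time in s.
With the tool pointing down it reaches from about 0.275 to 0.875 m from the base axis. Payload 12.5 kg.
Tool frame: the origin (TCP) lies at the very end of the fingers, on their centre line; the grasp point (between the pads) lies manip.grip_depth behind it (manip.grip_depth is the distance from the TCP to the grasp point, in m); z points along the fingers, y is the line along which they close (so a half turn about z gives the same grasp; the last joint's range is limited). The gripper opens to 85 mm and grips with 20 to 120 N. Pads are 22 mm wide; open, the fingers measure 114 mm over their backs; the gripper's body (76 mm by 85 mm) begins 54 mm behind the grasp point. The pads swing forward as they close: fully open they stand 13 mm farther back than shut.
Start: joints at [1.019, 0.351, 1.652, -0, 1.139, -0.085], TCP at [0.247, 0.491, 0.231] pointing down, gripper open.
Joint ranges: [-2.75, 2.75], [-0.79, 2.1], [0.01, 2.65], [-1.57, 4.71], [0.07, 3.14], [-2.87, 2.87]. Speed limits (rad/s): [2.22, 2.22, 2.79, 3.14, 3.14, 3.14].

### API

Orientations are given as a unit quaternion [w, x, y, z].
In Python, from cell import manip, cams gives the robot as it stands.
- The arm moves only by the shell command python3 -m crank 'ROWS' [FORCE]. ROWS is JSON, a list of rows, each a list of 3 entries, a list of its own where there are three numbers: the shift along the tool's x, y, z as a fraction of full scale, then the turn, a rotation vector about the tool's x, y, z as a fraction of full scale, then the closure in counts, from 0 (fully open) to 255 (shut). In form: [[[x, y, z], [rx, ry, rz], gripper], ...]. A call has 1 to 5 rows; each row shifts and turns the commanded pose from where the row before left it, along the tool's axes as they then stand; what a row does not reach is not made up. Full scale, the value 1, is 150 mm for a shift and pi/4 rad for a turn. A row lasts 1/12 s, in which the tool goes at most 41.7 mm and 7.16 degrees, less where a joint would pass 70% of its speed; a pose out of reach is approached as far as the arm can. A call with a number of a shift or a turn outside -1 to 1 is refused whole. A call with a gripper value outside its range is refused whole. The fingers move at their own pace and stop on an object; FORCE is the grip in N (left out, the last holds). Time passes only in rows, so rows that do not move let the fingers close. It gives the time, the measured TCP pose, the force, the opening and the grip force at its end, in the units of the state.
- manip.state(): the state, without advancing time (a new reading comes with each control period).
- cams.grab_frame(name): name is "scene" or "top" or "wrist"; returns a dict with "color" (400x640x3 uint8, red, green, blue), "intrinsics" (3x3 intrinsics, pixels), "rvec" (rotation vector, rad) and "tvec" (3), from world to camera coordinates, as OpenCV has them. Camera axes: x right, y down, z forward; pixel columns grow to the right and rows downward; lengths in m; the calibration is good to about 2 mm. A picture is of the moment at which its call begins. There is no depth.
- manip.sign_off(): hands the job in; it is judged then, once.
Trained networks look in a picture, given as the dict that the camera call returned (one of the last four; its "shot" number tells which), for a name from the list of things; names that differ only in an ending like _2 or _b are one class to them, and where a whole thing is asked for, a point or a joint stands for the part that bears it (a point fixed in the world has none). Each returns a list of dicts, best first, with "conf" (0 to 1); they miss things now and then, are a little off and sometimes report something else, mostly with a low value. They report only what shows in the picture. A call takes as long as a camera call. They do not tell look-alikes from the thing itself.
- cams.spot_in(picture, label): "rect" ([left, top, right, bottom] in pixels, round what is visible of it).
The state is a dict: "time": time; "joints": joint angles; "joint_velocities": joint speeds; "effort": joint torques, N m; "eef_pos": TCP position; "tcp_rot": TCP orientation; "wrist_force": force on the tool from outside, world axes, zero at the start; "moment": the same for the moment, N m; "finger_gap": finger opening in m; "finger_force": force on a finger pad.
Only numpy, scipy, OpenCV 4.12 (cv2) and the standard library are available. Lean on these libraries where they do the work, as an engineer would, in place of code of your own. Each camera call takes 0.05 s, during which the arm holds its last target. There are 200 camera calls.

### The job

Lift the top rack off the pile of pale blue vial racks and set it in the middle of the shaker's grey platform, its long side along the platform's long side. Keep it level, put it down gently rather than dropping it, and let go. Leave the other blue racks and the orange racks where they are.

Things in the scene. Friction and masses are not known exactly. Their poses are not given: they have to be found in the camera images.
- blue_top_center (a point): Centre (21.5 mm above underside, 21.5 below rim) of the top of three stacked pale blue vial racks with black caps. Rigid block, upright sides, 110 long (x) x 60 wide (y) x 43 mm high (z up), 0.25 kg; grip width from above. Its 4 mm foot (98 x 48) sits with 3 mm play in the rack beneath, whose sides end 1 mm below this one's: keep fingertips above this rack's underside. Lifts freely.
- shaker_top (a point): Middle of the upper face of the bench shaker's platform: a flat dark grey rubber mat, 146 mm long (x axis) x 106 mm wide (y axis), 58 mm above the bench, on a white housing 176 x 136 mm with a lower control panel on its +x side. z axis up. Fixed to the bench and not running.
- blue_mid: The middle rack of the same pale blue pile, directly beneath the top one; its origin is the centre of its underside, 40 mm above the bench. Same size, 110 mm long (x axis) x 60 mm wide (y axis) x 43 mm high (z axis up), and same heading as the top rack, whose underside lies 40 mm above this origin. Loose; must stay.
- orange_top_center (a point): Centre (half-way up) of the upper of two stacked orange racks with white caps, a bystander of the same shape, 110 mm long (x axis) x 60 mm wide (y axis) x 43 mm high (z axis up). The orange pile is 83 mm tall, the blue pile 123 mm. Loose; must stay.
Things that resemble listed ones, but are neither listed nor needed, are in the scene too. Leave any green look-alike of the part that bears blue_top_center alone.

How it is judged:
By the outcome, as a careful person would: the job done as asked, in the order asked, and still so for the second after the job is handed in, with the robot touching nothing.
It also fails if it takes over 38 s, if anything falls off the work surface, if the arm or the gripper's body presses on something with over 40 N, if the wrist force passes 120 N, or if a joint passes its speed limit or range.

## Working session

There is one attempt and no reset: what is moved stays moved. The work goes in short steps, Python scripts to look and compute and a shell command to move; the robot and the scene stay as the last step left them, time stands still between calls to the robot, and variables do not carry over. Pictures are saved under pics/ and viewed, at most 10 in all, crops included, and the job is handed in when it is done.

```bash
mkdir -p pics; ls
python3 - <<'E'
from cell import manip, cams
import cv2, numpy as np, pickle
s=manip.state(); print(s['time'],s['eef_pos'],s['tcp_rot'],s['finger_gap'],manip.grip_depth)
ims=[]
for n in ("scene","top"):
    f=cams.grab_frame(n); pickle.dump(f,open(f'{n}.pkl','wb'))
    R=cv2.Rodrigues(np.array(f['rvec'],float))[0]
    print(n,f['intrinsics'],(-R.T@np.array(f['tvec'])).round(3),R.round(3).tolist())
    for l in ("blue_top_center","blue_mid","shaker_top","orange_top_center"):
        print(l,[(np.round(d['rect']).tolist(),round(d['conf'],2)) for d in cams.spot_in(f,l)])
    cv2.imwrite(f'pics/{n}1.png',f['color'][:,:,::-1])
E
```

```text
pics
0.0 [0.24733594 0.490886   0.23076293] [-1.80497466e-04  2.31300788e-01  9.72882119e-01 -5.43644152e-04] 0.08520017150386262 0.0187
scene [[432.53381279   0.         319.49228829]
 [  0.         432.53381279 202.02548967]
 [  0.           0.           1.        ]] [ 1.401 -0.032  0.664] [[0.008, 1.0, -0.024], [0.552, -0.024, -0.833], [-0.834, -0.007, -0.552]]
blue_top_center [([216.0, 179.0, 252.0, 212.0], 0.95), ([217.0, 167.0, 254.0, 193.0], 0.77), ([167.0, 246.0, 209.0, 297.0], 0.74), ([153.0, 206.0, 205.0, 245.0], 0.61)]
blue_mid [([230.0, 210.0, 255.0, 231.0], 0.7)]
shaker_top [([294.0, 193.0, 357.0, 262.0], 0.65)]
orange_top_center [([443.0, 186.0, 469.0, 223.0], 0.97)]
top [[465.05467048   0.         318.65437953]
 [  0.         465.05467048 205.08828961]
 [  0.           0.           1.        ]] [ 0.317 -0.027  1.251] [[0.022, -1.0, 0.0], [-0.988, -0.022, -0.15], [0.15, 0.003, -0.989]]
blue_top_center [([398.0, 254.0, 442.0, 301.0], 0.95), ([388.0, 179.0, 431.0, 228.0], 0.62), ([436.0, 180.0, 480.0, 227.0], 0.59)]
blue_mid [([389.0, 190.0, 402.0, 228.0], 0.72)]
shaker_top [([289.0, 149.0, 349.0, 238.0], 0.74), ([181.0, 171.0, 210.0, 219.0], 0.47)]
orange_top_center [([178.0, 171.0, 212.0, 218.0], 0.58)]
```

View pics/top1.png

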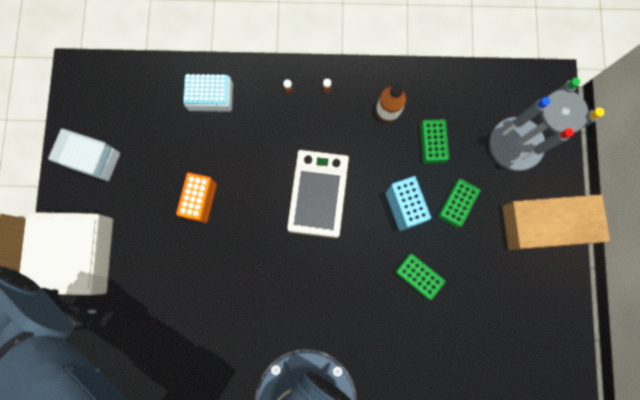

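View pics/scene1.png

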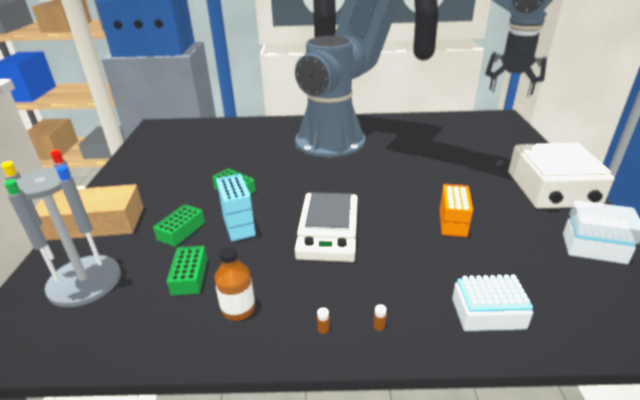

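Top view: the blue pile is at (408,203). Its green look-alikes are at (435,141), (460,203) and (421,276). Only the one at (408,203) is pale blue and three high, so that is the one meant. The shaker is at (319,195), with its panel towards the top of the picture (+x), and the orange pile at (196,197). Next I'll segment the pile and the mat and confirm in a crop.

```bash
cat > h.py <<'E'
import numpy as np, cv2
def ray(f,px,z):
    R=cv2.Rodrigues(np.array(f['rvec'],float))[0]; c=-R.T@np.array(f['tvec'],float)
    p=cv2.undistortPoints(np.array(px,float).reshape(-1,1,2),np.array(f['intrinsics']),None).reshape(-1,2)
    d=np.c_[p,np.ones(len(p))]@R
    return c+d*((z-c[2])/d[:,2])[:,None]
def proj(f,P):
    return cv2.projectPoints(np.array(P,float),np.array(f['rvec'],float),np.array(f['tvec'],float),np.array(f['intrinsics']),None)[0].reshape(-1,2)
def box(cx,cy,z,yaw,L=.110,W=.060):
    c,s=np.cos(yaw),np.sin(yaw)
    return np.array([[cx+c*a-s*b,cy+s*a+c*b,z] for a,b in ((L/2,W/2),(L/2,-W/2),(-L/2,-W/2),(-L/2,W/2))])
def quad(f,mask,z):
    n,l,st,_=cv2.connectedComponentsWithStats(mask.astype(np.uint8))
    k=1+np.argmax(st[1:,4]); m=(l==k).astype(np.uint8)
    c=cv2.findContours(m,cv2.RETR_EXTERNAL,cv2.CHAIN_APPROX_NONE)[0][0].reshape(-1,2)
    X=ray(f,c,z)[:,:2]
    r=cv2.minAreaRect((X*1000).astype(np.float32))
    return m,r
E
python3 - <<'E'
import pickle
from h import *
f=pickle.load(open('top.pkl','rb')); im=f['color']; hsv=cv2.cvtColor(im,cv2.COLOR_RGB2HSV)
print([hsv[y,x].tolist() for y,x in ((184,404),(197,408),(222,410),(205,396),(218,397),(200,318),(225,315))])
H,S,V=[hsv[...,i].astype(int) for i in range(3)]
roi=np.zeros(H.shape,bool); roi[165:240,380:436]=1
roi2=np.zeros(H.shape,bool); roi2[165:235,292:345]=1
bl=roi&(H>88)&(H<112)&(S>60)&(V>90)
mb,r=quad(f,bl,.123); print('pile',r)
mat=roi2&(V<140)&(V>55)
mm,r2=quad(f,mat,.058); print('mat',r2)
o=im[120:250,280:490].copy(); o=cv2.resize(o,None,fx=3.8,fy=3.8,interpolation=cv2.INTER_CUBIC)
for box_,z in ((r,.123),(r2,.058)):
    p=cv2.boxPoints(box_)/1000
    q=proj(f,np.c_[p,np.full(4,z)]); print(p.round(3).tolist())
    cv2.polylines(o,[((q-[280,120]+.5)*3.8).astype(int)],True,(255,0,0),1)
cv2.imwrite('pics/c1.png',o[:,:,::-1])
E
```

```text
[[98, 114, 177], [97, 111, 186], [93, 82, 251], [97, 121, 146], [98, 130, 137], [105, 16, 125], [105, 12, 129]]
pile ((499.4410705566406, -241.14767456054688), (119.69561767578125, 88.02021789550781), 20.331317901611328)
mat ((512.3103637695312, -17.772537231445312), (99.32815551757812, 138.67481994628906), 83.94129180908203)
[[0.42800000309944153, -0.22100000083446503], [0.45899999141693115, -0.30300000309944153], [0.5709999799728394, -0.2619999945163727], [0.5400000214576721, -0.17900000512599945]]
[[0.43799999356269836, -0.05999999865889549], [0.5759999752044678, -0.07400000095367432], [0.5870000123977661, 0.024000000208616257], [0.4490000009536743, 0.039000000804662704]]
```

View pics/c1.png

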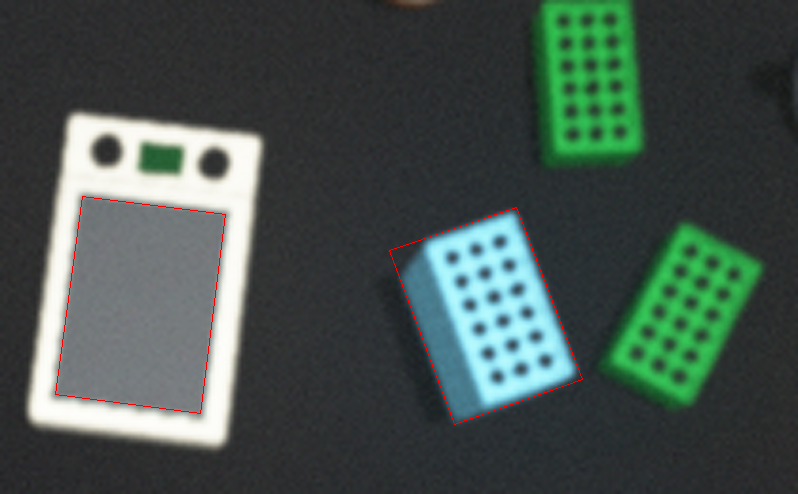

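The crop shows the pale blue rack with black caps centred near (500,307) in the crop. Its bright top face is distinct from its shaded side, and the green racks are separate. The mat outline fits. The rack's long side is about 90 px off the outline drawn, because that included the side face, so I'll refit on the bright top only.

Run:
```python
import pickle
from h import *
from scipy.spatial.transform import Rotation as Ro
from cell import manip
f=pickle.load(open('top.pkl','rb')); im=f['color']; hsv=cv2.cvtColor(im,cv2.COLOR_RGB2HSV)
H,S,V=[hsv[...,i].astype(int) for i in range(3)]
roi=np.zeros(H.shape,bool); roi[165:240,380:436]=1
bl=(roi&(H>85)&(H<112)&(S>45)&(V>190)).astype(np.uint8)
bl=cv2.morphologyEx(bl,cv2.MORPH_CLOSE,np.ones((5,5)))
m,r=quad(f,bl,.123); print('top',r)
p=cv2.boxPoints(r)/1000; print(p.round(3).tolist())
s=manip.state(); R=Ro.from_quat(s['tcp_rot'],scalar_first=True).as_matrix(); print(R.round(3).tolist())
```

```text
top ((502.93841552734375, -249.70379638671875), (112.74250030517578, 63.141815185546875), 20.317245483398438)
[[0.4390000104904175, -0.23999999463558197], [0.460999995470047, -0.29899999499320984], [0.5669999718666077, -0.25999999046325684], [0.5450000166893005, -0.20100000500679016]]
[[-0.893, 0.45, -0.0], [0.45, 0.893, -0.0], [0.0, -0.0, -1.0]]
```

Rack: centre (0.503, -0.250), yaw 20.3°, measured 113 x 63 mm, which matches the sizes given. Mat: centre (0.512, -0.018), yaw -6°. Now the approach, level, at the present height.

```bash
python3 -m crank '[[[-0.09,-0.09,0],[0,0,0],0],[[-0.187,-0.182,0],[0,0,0],0],[[-0.187,-0.182,0],[0,0,0],0],[[-0.187,-0.182,0],[0,0,0],0],[[-0.187,-0.182,0],[0,0,0],0]]' 30
python3 -m crank '[[[-0.187,-0.182,0],[0,0,0],0],[[-0.187,-0.182,0],[0,0,0],0],[[-0.187,-0.182,0],[0,0,0],0],[[-0.187,-0.182,0],[0,0,0],0],[[-0.187,-0.182,0],[0,0,0],0]]'
python3 -m crank '[[[-0.187,-0.182,0],[0,0,0],0],[[-0.187,-0.182,0],[0,0,0],0],[[-0.187,-0.182,0],[0,0,0],0],[[-0.187,-0.182,0],[0,0,0],0],[[-0.187,-0.182,0],[0,0,0],0]]'
python3 -m crank '[[[-0.187,-0.182,0],[0,0,0],0],[[-0.187,-0.182,0],[0,0,0],0],[[-0.187,-0.182,0],[0,0,0],0],[[-0.187,-0.182,0],[0,0,0],0],[[-0.187,-0.182,0],[0,0,0],0]]'
python3 -m crank '[[[-0.09,-0.09,0],[0,0,-0.13],0],[[0,0,0],[0,0,-0.13],0],[[0,0,0],[0,0,-0.13],0],[[0,0,0],[0,0,-0.13],0],[[0,0,0],[0,0,-0.13],0]]'
python3 -m crank '[[[0,0,0],[0,0,-0.13],0],[[0,0,0],[0,0,-0.13],0],[[0,0,0],[0,0,-0.137],0],[[0,0,0],[0,0,0],0],[[0,0,0],[0,0,0],0]]'
python3 - <<'E'
from h import *
import pickle
from cell import manip,cams
from scipy.spatial.transform import Rotation as Ro
s=manip.state(); R=Ro.from_quat(s['tcp_rot'],scalar_first=True).as_matrix()
print(s['time'],s['eef_pos'],R.round(3).tolist(),s['joints'],s['wrist_force'],s['finger_gap'])
f=cams.grab_frame('wrist'); pickle.dump(f,open('wrist.pkl','wb'))
o=f['color'].copy()
cv2.polylines(o,[proj(f,box(.503,-.250,.123,np.radians(20.3))).astype(int)],True,(255,0,0),1)
cv2.imwrite('pics/w1.png',o[:,:,::-1])
E
```

```text
time: 0.92
eef_pos: [0.3046, 0.3234, 0.2313]
tcp_rot: [0.0, 0.231, 0.973, 0.0]
wrist_force: [1.9, -0.6, 0.4]
finger_gap: 0.0858
finger_force: 0.0
time: 1.33
eef_pos: [0.3685, 0.1382, 0.2316]
tcp_rot: [0.0, 0.231, 0.973, 0.0]
wrist_force: [0.3, 0.2, -0.4]
finger_gap: 0.0857
finger_force: 0.0
time: 1.75
eef_pos: [0.4324, -0.0471, 0.2316]
tcp_rot: [0.0, 0.231, 0.973, 0.0]
wrist_force: [1.7, 1.5, 0.6]
finger_gap: 0.0855
finger_force: 0.0
time: 2.17
eef_pos: [0.4962, -0.2321, 0.2313]
tcp_rot: [0.0, 0.231, 0.973, -0.0]
wrist_force: [0.8, 0.4, 0.9]
finger_gap: 0.0854
finger_force: 0.0
time: 2.58
eef_pos: [0.5019, -0.2483, 0.2312]
tcp_rot: [-0.0, -0.024, 1.0, 0.0]
wrist_force: [0.1, 0.1, 0.1]
finger_gap: 0.0852
finger_force: 0.0
time: 3.0
eef_pos: [0.5019, -0.2482, 0.2313]
tcp_rot: [-0.0, -0.175, 0.985, -0.0]
wrist_force: [0.4, -0.6, 0.1]
finger_gap: 0.0856
finger_force: 0.0
3.0 [ 0.50192773 -0.24817785  0.23129989] [[-0.939, -0.345, -0.0], [-0.345, 0.939, -0.0], [0.0, -0.0, -1.0]] [-5.42324019e-01  3.68683408e-01  1.62570412e+00 -3.42031244e-05
  1.14718990e+00 -2.46528914e+00] [ 0.357332   -0.55374691  0.0563434 ] 0.08558633255267835
```

View pics/w1.png

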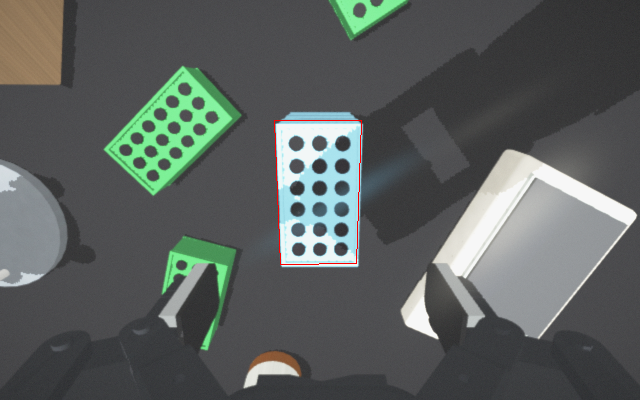

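The projected model outline (275–361, 120–266) lies on the top rack to within about 1 mm, so no refit is needed. Descending to TCP z = 0.088, which is 8 mm above the rack's underside, then closing.

```bash
python3 -m crank '[[[0,-0.0135,0.12],[0,0,0],0],[[0,0,0.2],[0,0,0],0],[[0,0,0.2],[0,0,0],0],[[0,0,0.15],[0,0,0],0],[[0,0,0.1],[0,0,0],0]]' 30
python3 -m crank '[[[0,0,0.08],[0,0,0],0],[[0,0,0.06],[0,0,0],0],[[0,0,0.045],[0,0,0],0],[[0,0,0],[0,0,0],0],[[0,0,0],[0,0,0],0]]'
python3 -m crank '[[[0,0,0],[0,0,0],40],[[0,0,0],[0,0,0],60],[[0,0,0],[0,0,0],80],[[0,0,0],[0,0,0],100],[[0,0,0],[0,0,0],120]]' 35
python3 -m crank '[[[0,0,0],[0,0,0],140],[[0,0,0],[0,0,0],140],[[0,0,0],[0,0,0],140],[[0,0,0],[0,0,0],140],[[0,0,0],[0,0,0],140]]'
```

```text
time: 3.47
eef_pos: [0.5018, -0.2496, 0.1134]
tcp_rot: [-0.001, -0.175, 0.985, 0.001]
wrist_force: [-0.2, 0.7, -0.3]
finger_gap: 0.0857
finger_force: 0.0
time: 3.88
eef_pos: [0.5029, -0.2502, 0.0885]
tcp_rot: [0.0, -0.177, 0.984, -0.0]
wrist_force: [0.2, 0.1, 0.2]
finger_gap: 0.0858
finger_force: 0.0
time: 4.3
eef_pos: [0.503, -0.2501, 0.0889]
tcp_rot: [0.0, -0.177, 0.984, -0.0]
wrist_force: [-1.4, 1.5, 5.3]
finger_gap: 0.0595
finger_force: 37.4
time: 4.72
eef_pos: [0.5029, -0.2501, 0.0889]
tcp_rot: [0.0, -0.177, 0.984, -0.0]
wrist_force: [-0.5, 1.7, 6.1]
finger_gap: 0.0595
finger_force: 37.4
```

The grip closed at 59.5 mm, which is the rack's width. Lifting straight up, gently, then checking.

```bash
python3 -m crank '[[[0,0,-0.02],[0,0,0],140],[[0,0,-0.03],[0,0,0],140],[[0,0,-0.04],[0,0,0],140],[[0,0,-0.06],[0,0,0],140],[[0,0,-0.1],[0,0,0],140]]'
python3 -m crank '[[[0,0,-0.1],[0,0,0],140],[[0,0,-0.1],[0,0,0],140],[[0,0,-0.1],[0,0,0],140],[[0,0,-0.05],[0,0,0],140],[[0,0,0],[0,0,0],140]]'
python3 - <<'E'
from h import *
from cell import manip,cams
s=manip.state(); print(s['eef_pos'],s['joints'])
f=cams.grab_frame('scene'); g=cams.grab_frame('top')
a=f['color'][130:300,130:400]; b=g['color'][130:300,250:520]
o=cv2.resize(np.hstack([a,b]),(800,252),interpolation=cv2.INTER_CUBIC)
cv2.imwrite('pics/s2.png',o[:,:,::-1])
E
```

```text
time: 5.13
eef_pos: [0.5021, -0.2498, 0.1255]
tcp_rot: [-0.001, -0.177, 0.984, 0.001]
wrist_force: [0.3, -0.1, -2.9]
finger_gap: 0.0594
finger_force: 38.6
time: 5.55
eef_pos: [0.5034, -0.2505, 0.1801]
tcp_rot: [0.001, -0.177, 0.984, -0.001]
wrist_force: [0.5, -0.3, -2.6]
finger_gap: 0.0592
finger_force: 38.8
[ 0.50336657 -0.25047268  0.1801295 ] [-5.44509300e-01  4.28739170e-01  1.67325601e+00 -2.90867925e-05
  1.03628152e+00 -2.47085769e+00]
```

View pics/s2.png

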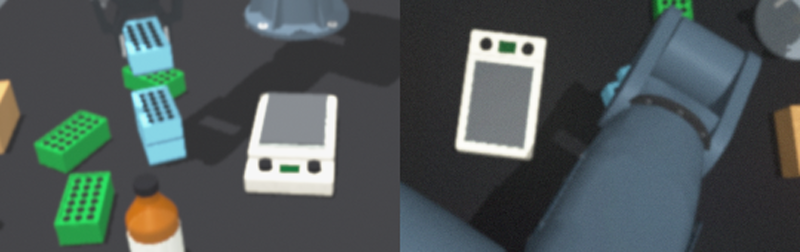

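Two blue racks remain in place. The top rack hangs level in the gripper at about (148,45) in the left half, and the wrist force of -2.6 N matches its 0.25 kg. Moving over to the mat centre, then turning.

```bash
python3 -m crank '[[[-0.018,0.043,0],[0,0,0],140],[[-0.036,0.087,0],[0,0,0],140],[[-0.06,0.143,0],[0,0,0],140],[[-0.06,0.143,0],[0,0,0],140],[[-0.06,0.143,0],[0,0,0],140]]'
python3 -m crank '[[[-0.06,0.143,0],[0,0,0],140],[[-0.06,0.143,0],[0,0,0],140],[[-0.06,0.143,0],[0,0,0],140],[[-0.06,0.143,0],[0,0,0],140],[[-0.06,0.143,0],[0,0,0],140]]'
python3 -m crank '[[[-0.04,0.1,0],[0,0,0],140],[[-0.022,0.057,0],[0,0,0],140],[[0,0,0],[0,0,0.06],140],[[0,0,0],[0,0,0.117],140],[[0,0,0],[0,0,0.117],140]]'
python3 -m crank '[[[0,0,0],[0,0,0.117],140],[[0,0,0],[0,0,0.117],140],[[0,0,0],[0,0,0.06],140],[[0,0,0],[0,0,0],140],[[0,0,0],[0,0,0],140]]'
python3 - <<'E'
from h import *
from cell import manip,cams
from scipy.spatial.transform import Rotation as Ro
s=manip.state(); print(s['eef_pos'],Ro.from_quat(s['tcp_rot'],scalar_first=True).as_matrix().round(4).tolist())
f=cams.grab_frame('wrist'); o=f['color'].copy()
c=np.radians(-6.06)
for b in (box(.5123,-.0178,.058,c,.146,.106),box(.5123,-.0178,.058,c,.110,.060)):
    cv2.polylines(o,[proj(f,b).astype(int)],True,(255,0,0),1)
cv2.polylines(o,[proj(f,box(*s['eef_pos'][:2],s['eef_pos'][2]+.034,c)).astype(int)],True,(0,255,0),1)
cv2.imwrite('pics/w3.png',o[:,:,::-1])
E
```

```text
time: 6.07
eef_pos: [0.5058, -0.1571, 0.1773]
tcp_rot: [-0.001, -0.177, 0.984, 0.0]
wrist_force: [0.7, -0.1, -4.0]
finger_gap: 0.0596
finger_force: 38.9
time: 6.48
eef_pos: [0.5104, -0.0407, 0.1775]
tcp_rot: [-0.001, -0.177, 0.984, 0.0]
wrist_force: [1.2, -0.9, -2.8]
finger_gap: 0.06
finger_force: 38.9
time: 6.9
eef_pos: [0.5113, -0.017, 0.1776]
tcp_rot: [-0.0, -0.06, 0.998, 0.0]
wrist_force: [0.0, -0.2, -3.4]
finger_gap: 0.0595
finger_force: 38.9
time: 7.32
eef_pos: [0.5114, -0.0175, 0.1778]
tcp_rot: [-0.0, 0.052, 0.999, 0.0]
wrist_force: [-0.0, -0.0, -3.1]
finger_gap: 0.0597
finger_force: 38.9
[ 0.51144303 -0.01746685  0.17775244] [[-0.9945, 0.1043, -0.0006], [0.1043, 0.9945, 0.0001], [0.0006, 0.0, -1.0]]
```

View pics/w3.png

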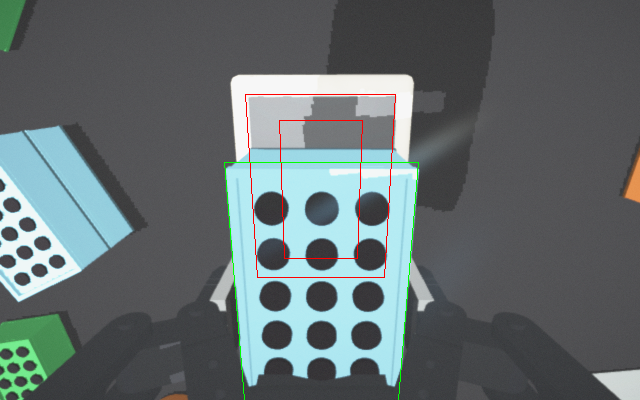

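The mat's visible edges (249–395, far edge 97) and the held rack's rim (227–417, far edge 166) both match the projections to within about 1–2 mm. The rack is level and aligned with the mat. Lowering to just above it.

```bash
python3 -m crank '[[[-0.003,0,0.08],[0,0,0],140],[[0,0,0.16],[0,0,0],140],[[0,0,0.16],[0,0,0],140],[[0,0,0.12],[0,0,0],140],[[0,0,0.08],[0,0,0],140]]'
python3 -m crank '[[[0,0,0.05],[0,0,0],140],[[0,0,0.03],[0,0,0],140],[[0,0,0.02],[0,0,0],140],[[0,0,0],[0,0,0],140],[[0,0,0],[0,0,0],140]]'
```

```text
time: 7.78
eef_pos: [0.5113, -0.0176, 0.0861]
tcp_rot: [-0.001, 0.052, 0.999, 0.0]
wrist_force: [0.2, 0.0, -3.0]
finger_gap: 0.0597
finger_force: 38.8
time: 8.2
eef_pos: [0.5126, -0.0178, 0.0736]
tcp_rot: [0.0, 0.053, 0.999, -0.0]
wrist_force: [0.1, 0.7, -2.5]
finger_gap: 0.0596
finger_force: 38.8
```

```bash
python3 -m crank '[[[0,0,0.01],[0,0,0],140],[[0,0,0.01],[0,0,0],140],[[0,0,0.01],[0,0,0],140],[[0,0,0],[0,0,0],140],[[0,0,0],[0,0,0],140]]'
python3 -m crank '[[[0,0,0.005],[0,0,0],140],[[0,0,0.005],[0,0,0],140],[[0,0,0],[0,0,0],140],[[0,0,0],[0,0,0],140]]'
```

```text
time: 8.62
eef_pos: [0.5122, -0.0177, 0.0685]
tcp_rot: [-0.0, 0.053, 0.999, 0.0]
wrist_force: [-0.7, -0.7, -3.2]
finger_gap: 0.0595
finger_force: 38.8
time: 8.95
eef_pos: [0.5122, -0.0178, 0.067]
tcp_rot: [-0.0, 0.053, 0.999, -0.0]
wrist_force: [-0.0, 0.0, -4.0]
finger_gap: 0.0595
finger_force: 38.8
```

Not touching yet: the force still shows the rack's full weight. Continuing in 0.5 mm steps.

```bash
python3 -m crank '[[[0,0,0.004],[0,0,0],140],[[0,0,0],[0,0,0],140],[[0,0,0],[0,0,0],140]]'
python3 -m crank '[[[0,0,0.004],[0,0,0],140],[[0,0,0],[0,0,0],140],[[0,0,0],[0,0,0],140]]'
```

```text
time: 9.2
eef_pos: [0.5122, -0.0177, 0.0669]
tcp_rot: [0.0, 0.053, 0.999, -0.0]
wrist_force: [-3.2, -0.2, 5.1]
finger_gap: 0.0594
finger_force: 39.7
time: 9.45
eef_pos: [0.5123, -0.0177, 0.0669]
tcp_rot: [0.0, 0.053, 0.999, -0.0]
wrist_force: [-5.8, 0.9, 13.0]
finger_gap: 0.0594
finger_force: 40.7
```

Contact made at z = 0.0669, as predicted. I'll ease the load off, open the fingers slowly, and rise.

```bash
python3 -m crank '[[[0,0,-0.004],[0,0,0],140],[[0,0,0],[0,0,0],140],[[0,0,0],[0,0,0],60],[[0,0,0],[0,0,0],40],[[0,0,0],[0,0,0],0]]' 20
python3 -m crank '[[[0,0,0],[0,0,0],0],[[0,0,0],[0,0,0],0],[[0,0,0],[0,0,0],0],[[0,0,0],[0,0,0],0],[[0,0,0],[0,0,0],0]]'
python3 -m crank '[[[0,0,-0.03],[0,0,0],0],[[0,0,-0.06],[0,0,0],0],[[0,0,-0.1],[0,0,0],0],[[0,0,-0.2],[0,0,0],0],[[0,0,-0.2],[0,0,0],0]]'
python3 -m crank '[[[0,0,-0.2],[0,0,0],0],[[0,0,-0.2],[0,0,0],0],[[0,0,-0.1],[0,0,0],0],[[0,0,0],[0,0,0],0],[[0,0,0],[0,0,0],0]]'
python3 - <<'E'
from h import *
from cell import manip,cams
s=manip.state(); print(s['time'],s['eef_pos'])
f=cams.grab_frame('wrist'); g=cams.grab_frame('scene'); c=np.radians(-6.06)
a=f['color'].copy()
for b in (box(.5123,-.0178,.058,c,.146,.106),box(.5123,-.0178,.101,c)):
    cv2.polylines(a,[proj(f,b).astype(int)],True,(255,0,0),1)
b=cv2.resize(g['color'][130:300,150:500],(640,311),interpolation=cv2.INTER_CUBIC)
o=np.vstack([a,b]); o=cv2.resize(o,(540,600),interpolation=cv2.INTER_AREA)
cv2.imwrite('pics/w4.png',o[:,:,::-1])
E
```

```text
time: 9.87
eef_pos: [0.5123, -0.0178, 0.0664]
tcp_rot: [0.0, 0.053, 0.999, -0.0]
wrist_force: [-0.7, 0.3, 0.4]
finger_gap: 0.082
finger_force: 0.0
time: 10.28
eef_pos: [0.5122, -0.0178, 0.0664]
tcp_rot: [0.0, 0.053, 0.999, -0.0]
wrist_force: [0.5, 0.3, 0.9]
finger_gap: 0.0854
finger_force: 0.0
time: 10.7
eef_pos: [0.5117, -0.0177, 0.1563]
tcp_rot: [-0.001, 0.053, 0.999, 0.0]
wrist_force: [0.3, -0.1, 0.0]
finger_gap: 0.0851
finger_force: 0.0
time: 11.12
eef_pos: [0.5123, -0.0178, 0.231]
tcp_rot: [0.001, 0.053, 0.999, -0.0]
wrist_force: [-0.1, 0.9, -0.6]
finger_gap: 0.0857
finger_force: 0.0
11.1167 [ 0.51232551 -0.01777458  0.23095433]
```

View pics/w4.png

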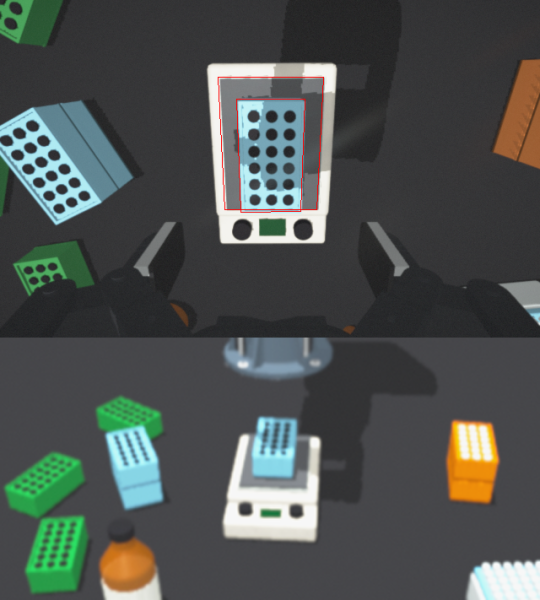

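The rack sits upright in the middle of the mat and matches the projected outline (237–305, 100–211). The two blue racks and the orange pile have not moved, and the gripper is clear.

```bash
python3 -c "
from cell import manip
print(manip.sign_off())"
```

```text
the job is handed in; nothing more can be done
None
```

The top blue rack is set down level in the middle of the shaker's platform, long sides aligned, and released. The other blue racks and the orange racks stayed in place, and the job was handed in at about 11 s.

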